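# Pop open the fuse hatch of the bench power unit

### The job

Press the fuse hatch on top of the grey power unit in once with the fingertips on its black rubber pad, slowly and firmly but without forcing it, so that its push-push latch lets go and the hatch springs up. Then draw back, leave the hatch alone for a couple of seconds and see that it stays open by itself. Do not press it shut again, lift nothing, and leave the unit and the things around it where they stand.

Things in the scene. Friction and masses are not known exactly. Their poses are not given: they have to be found in the camera images.
- power_unit: Low grey steel box standing loose on rubber feet, 170 x 140 mm in plan, casing top 70 mm above the table, about 2.6 kg, yaw within 40 degrees, left or right of the robot's centre line. Origin: centre of its underside; x from its front panel (sockets, dial) to its back, y left, z up. An aluminium hatch on top is hinged on the line x = +42 mm; its free edge, with the latch, is towards the front.
- hatch_pad (a point): Middle of the top of the black rubber press pad (18 x 36 mm in the unit's x and y, 1.5 mm proud of the hatch) at the hatch's free edge; 80 mm above the table when latched, 72 mm from the hinge line. The hatch plate is 85 mm (hinge to free edge) x 80 x 5 mm. Pressing takes 6 to 9 N at the pad, above that it is on its stop: press at 20 to 50 mm/s, stop at about 14 N.
- hatch_hinge (a point): Middle of the hatch's hinge line, at the plate's underside, 73 mm above the table; y runs along the hinge. When the hatch pops, its free edge rises and moves towards the unit's back, to about 150 mm above the table.
- fuse_hatch (a joint): Hatch angle, rad: 0 latched (+-0.006); negative = pushed in (stop at -0.085: pad 6 mm lower); positive = open (stop at 1.05). The latch lets go once the pad was pushed in about 5.5 mm (-0.075) and is released: the hatch follows the finger up and a spring swings it to 1.05 in about 1 s. A part press just latches again; pressing the open hatch right down shuts and latches it again.
- latch_carriage (a joint): Hidden carriage of the push-push latch, m, shows how often it was worked: 0 latched at the start (a part press returns to 0); about 0.006 with the hatch fully pressed in; about 0.009 once popped open; above 0.012 when the open hatch was pressed down again (shut at 0.017).
- parts_tin: Bystander: closed green steel tin, 154 x 114 x 62 mm, plain lid, no hatch. Origin at the centre of its underside.
- screw_jar: Bystander: round glass jar with steel cap, 60 mm diameter, 85 mm high. Origin at the centre of its underside.
- screwdriver: Bystander: screwdriver with wooden handle about 200 mm long, lying on the bench to the left, along its x axis.
- caliper: Bystander: digital caliper about 190 mm long lying flat on the bench to the right. Origin at the middle of its beam, on the bench.
Mind the look-alikes: they are no part of the job. What is meant by the power_unit is not blue, orange or purple, and is the smaller of those in its own colour.

How it is judged:
By the outcome, as a careful person would: the job done as asked, in the order asked, and still so for the second after the job is handed in, with the robot touching nothing.
It also fails if it takes over 32 s, if anything falls off the work surface, if the arm or the gripper's body presses on something with over 40 N, if the wrist force passes 120 N, or if a joint passes its speed limit or range.

### The arm

A 7-joint arm with a two-finger parallel gripper is mounted at the origin on the work surface. World frame = base frame: x ahead of the robot, y to its left, z up, the work surface at z = 0. Lengths are in m, angles in rad, forces in N, time in s.
With the tool pointing down it reaches from about 0.425 to 0.875 m from the base axis. Payload 8.4 kg.
Tool frame: the origin (TCP) lies between the finger pads; the fingertips stand 25 mm ahead of it and the grasp point (between the pads) lies 6 mm ahead of it (arm.tip_extent is the distance from the TCP to the fingertips, in m); z points along the fingers, y is the direction in which the jaws open and shut (so a half turn about z gives the same grasp; the last joint's range is limited). The gripper opens to 87 mm and grips with 3 to 60 N. Pads are 19 mm wide; open, the fingers measure 117 mm over their backs; the gripper's body (75 mm by 190 mm) begins 51 mm behind the grasp point.
Start: joints at [-1.302, 0.333, 0.04, 1.465, -0.013, 1.343, -0.059], TCP at [0.234, 0.606, 0.248] pointing down, gripper open.
Joint ranges: [-2.58, 2.58], [-0.38, 2.09], [-1.3, 1.39], [0.25, 2.4], [-1.5, 4.64], [0.08, 2.09], [-2.65, 2.65]. Speed limits (rad/s): [2.22, 2.22, 2.79, 2.79, 3.14, 3.14, 3.14].

### API

Orientations are given as a unit quaternion [w, x, y, z].
In Python, from workcell import read_state, eyes, workorder, finder, arm gives the robot as it stands.
- The arm moves only by the tool send_rows, never from a script. Its argument "plan" is one flat list of numbers, 7 for each row, row after row: the turn, a rotation vector about the tool's x, y, z in degrees, then the shift along the tool's x, y, z in m, then the closure in counts, from 0 (fully open) to 255 (shut). In form: [ax, ay, az, tx, ty, tz, gripper, ax, ay, az, tx, ty, tz, gripper, ...]. A call has 1 to 20 rows; each row is the pose to reach, as a shift and turn from the pose commanded when the call began, along the tool's axes at that moment; what a row does not reach only later rows make up. A row lasts 1/8 s, in which the tool goes at most 62.5 mm and 10.7 degrees, less where a joint would pass 70% of its speed; a pose out of reach is approached as far as the arm can. A call with a gripper value outside its range is refused whole. The fingers move at their own pace and stop on an object; the grip force is fixed at half the most. Time passes only in rows, so rows that repeat a pose let the fingers close. It gives the time, the measured TCP pose, the force and the opening at its end, in the units of the state.
- read_state(): the state, without advancing time (a new reading comes with each control period).
- eyes.grab_frame(name): name is "side" or "top" or "wrist"; returns a dict with "color" (420x560x3 uint8, blue, green, red), "depth" (420x560 float32, m along the optical axis (not along the pixel's ray), 0 where there is no reading), "mtx" (3x3 intrinsics, pixels), "rvec" (rotation vector, rad) and "tvec" (3), from world to camera coordinates, as OpenCV has them. Camera axes: x right, y down, z forward; pixel columns grow to the right and rows downward; lengths in m; the calibration is good to about 2 mm. A picture is of the moment at which its call begins.
- workorder.hand_in(): hands the job in, once; it reports no verdict.
Trained networks look in a picture, given as the dict that the camera call returned (one of the last four; its "shot" number tells which), for a name from the list of things; names that differ only in an ending like _2 or _b are one class to them, and where a whole thing is asked for, a point or a joint stands for the part that bears it (a point fixed in the world has none). Each returns a list of dicts, best first, with "score" (0 to 1); they miss things now and then, are a little off and sometimes report something else, mostly with a low value. They report only what shows in the picture. A call takes as long as a camera call. They do not tell look-alikes from the thing itself.
- finder.boxes_of(target, picture): "centre" ([row, column] in pixels, amid what is visible of it).
- finder.mark_of(target, picture): "centre" ([row, column] in pixels: a listed point, or the origin of a listed thing).
The state is a dict: "time_s": time; "joint_pos": joint angles; "qd": joint speeds; "effort": joint torques, N m; "ee_pos": TCP position; "eef_rot": TCP orientation; "force": force on the tool from outside, world axes, zero at the start; "moment": the same for the moment, N m; "finger_gap": finger opening in m.
Only numpy, scipy, OpenCV 4.12 (cv2) and the standard library are available. Lean on these libraries where they do the work, as an engineer would, in place of code of your own. Each camera call takes 0.05 s, during which the arm holds its last target.

## Working session

There is one attempt and no reset: what is moved stays moved. The work goes in short steps, Python scripts to look and compute and a tool call to move; the robot and the scene stay as the last step left them, time stands still between calls to the robot, and variables do not carry over. Pictures are saved under pics/ and viewed, and the job is handed in when it is done.

Besides the shell and the picture viewer there is one more tool, called as name(argument=value, ...) on one line, values as JSON. send_rows: Moves the arm, as the interface text tells. Its arguments: {"type":"object","properties":{"plan":{"type":"array"}},"required":["plan"]}

```bash
ls -la && mkdir -p pics && cat > h.py <<'E'
import numpy as np, cv2
from workcell import read_state, eyes, workorder, finder, arm
def cam(f):
    R,_=cv2.Rodrigues(np.array(f["rvec"],float)); return np.array(f["mtx"],float),R,np.array(f["tvec"],float).reshape(3)
def unproj(f,r,c,d=None):
    K,R,t=cam(f)
    if d is None: d=f["depth"][int(round(r)),int(round(c))]
    p=np.array([(c-K[0,2])/K[0,0]*d,(r-K[1,2])/K[1,1]*d,d])
    return R.T@(p-t)
def at_z(f,r,c,z):
    K,R,t=cam(f); ray=R.T@np.array([(c-K[0,2])/K[0,0],(r-K[1,2])/K[1,1],1.]); o=-R.T@t
    return o+ray*(z-o[2])/ray[2]
def proj(f,P):
    K,R,t=cam(f); q=R@np.asarray(P,float)+t; u=K@q; return u[1]/u[2],u[0]/u[2]
E
python3 - <<'E'
from h import *
s=read_state(); print({k:np.round(v,3).tolist() for k,v in s.items()})
print(arm.tip_extent)
for n in ["side","top"]:
    f=eyes.grab_frame(n); cv2.imwrite(f"pics/{n}0.png",f["color"])
    for t in ["power_unit","hatch_pad","hatch_hinge"]:
        for fn in (finder.boxes_of,finder.mark_of):
            try:
                for d in fn(t,f)[:5]:
                    r,c=d["centre"]; print(n,t,fn.__name__,np.round(d["centre"],1),round(d["score"],2),np.round(unproj(f,r,c),3))
            except Exception as e: print(n,t,fn.__name__,repr(e))
print(read_state()["time_s"])
E
```

```text
total 12
drwxr-xr-x  3 agent agent 4096 Dec  5 18:58 .
drwxr-xr-x 23 root  root  4096 Dec  5 18:58 ..
drwxr-xr-x  2 agent agent 4096 Dec  5 18:58 pics
{'time_s': 0.0, 'joint_pos': [-1.302, 0.334, 0.04, 1.466, -0.013, 1.343, -0.059], 'qd': [-0.001, 0.0, 0.0, 0.0, 0.0, -0.001, 0.001], 'effort': [-0.0, -65.635, 1.335, -40.38, -0.06, 0.045, 0.0], 'ee_pos': [0.234, 0.606, 0.247], 'eef_rot': [-0.0, 0.183, 0.983, -0.001], 'force': [0.294, 0.596, -0.321], 'moment': [-0.008, -0.007, 0.005], 'finger_gap': 0.087}
0.025
side power_unit call [261.2 293.7] 0.9 [ 0.462 -0.212  0.078]
side power_unit call [158.2 181.6] 0.85 [0.2   0.256 0.102]
side power_unit call [268.7 405.2] 0.77 [ 0.723 -0.284  0.08 ]
side power_unit call [203.1 246.9] 0.75 [0.375 0.033 0.079]
side power_unit call [360.9 209.6] 0.61 [ 0.244 -0.478  0.103]
side power_unit call [170.9 183.5] 0.97 [0.202 0.23  0.072]
side power_unit call [273.7 294.8] 0.96 [ 0.459 -0.245  0.069]
side power_unit call [280.4 402.9] 0.92 [ 0.71  -0.309  0.069]
side power_unit call [366.1 213.4] 0.82 [ 0.25  -0.485  0.095]
side power_unit call [216.2 2
[... 2326 characters left out ...]
4 [ 0.441 -0.154  0.084]
top hatch_pad call [324.9 164.6] 0.69 [0.156 0.315 0.107]
top hatch_pad call [284.8 422.8] 0.64 [ 0.244 -0.383  0.105]
top hatch_hinge call [111.  359.3] 0.83 [ 0.75  -0.239  0.084]
top hatch_hinge call [241.2 254.2] 0.82 [0.377 0.074 0.077]
top hatch_hinge call [204.7 341.3] 0.73 [ 0.475 -0.175  0.079]
top hatch_hinge call [307.3 159.8] 0.69 [0.202 0.328 0.109]
top hatch_hinge call [289.  434.3] 0.65 [ 0.232 -0.413  0.107]
top hatch_hinge call [291.5 148.6] 0.9 [0.245 0.359 0.108]
top hatch_hinge call [255.3 245.6] 0.87 [0.338 0.099 0.076]
top hatch_hinge call [115.6 376.2] 0.7 [ 0.735 -0.287  0.085]
top hatch_hinge call [192.2 348. ] 0.65 [ 0.512 -0.197  0.07 ]
0.7
```

View pictures.

View pics/side0.png

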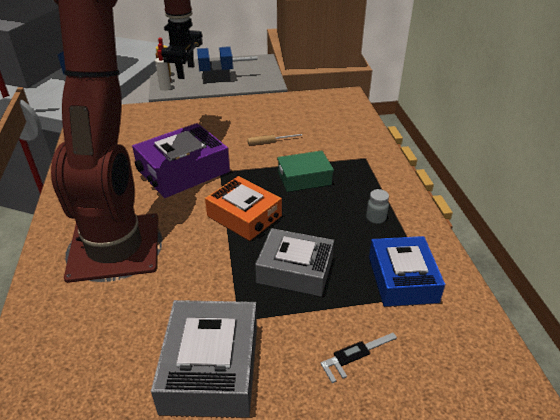

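View pics/top0.png

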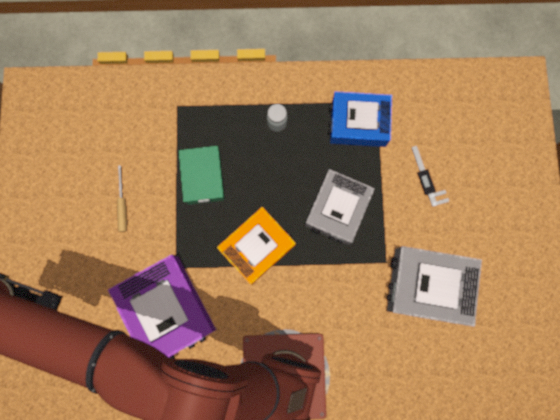

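```bash
python3 - <<'E'
from h import *
fs={}
for n in ["side","top"]:
    f=eyes.grab_frame(n); fs[n]=f
    np.savez(f"f_{n}.npz",**{k:f[k] for k in ["color","depth","mtx","rvec","tvec"]})
a=cv2.resize(fs["top"]["color"][160:255,290:390],None,fx=4,fy=4,interpolation=cv2.INTER_CUBIC)
b=cv2.resize(fs["side"]["color"][222:302,245:345],None,fx=4,fy=4,interpolation=cv2.INTER_CUBIC)
h=max(a.shape[0],b.shape[0])
P=lambda x:np.pad(x,((0,h-x.shape[0]),(0,0),(0,0)))
cv2.imwrite("pics/crop1.png",np.hstack([P(a),P(b)]))
for n,(r0,r1,c0,c1) in {"top":(205,225,325,350),"side":(235,262,273,320)}.items():
    g=cv2.cvtColor(fs[n]["color"],cv2.COLOR_BGR2GRAY)[r0:r1,c0:c1]
    print(n); print("\n".join(" ".join(f"{v:3d}" for v in r) for r in g))
E
```

```text
top
193 217 223 222 225 224 226 225 225 224 225 225 224 223 223 224 224 223 223 224 225 224 224 224 226
201 220 224 224 224 224 225 226 224 224 225 224 225 222 223 224 224 223 223 225 223 224 223 224 226
213 222 223 224 224 225 225 224 223 223 225 224 222 222 223 224 223 222 223 225 224 224 224 226 224
219 225 224 224 224 224 222 219 218 220 224 222 222 222 223 223 223 222 224 224 225 223 224 226 224
222 223 224 224 225 221 206 191 189 204 213 218 220 222 224 222 222 223 224 225 224 224 225 225 223
224 224 224 226 224 215 186 141 131 158 181 194 207 216 219 220 222 223 225 223 223 223 226 224 223
223 224 225 225 221 202 158  97  69  91 117 143 167 185 202 214 220 223 224 223 222 225 224 222 223
223 224 224 224 218 186 125  68  47  58  59  82 101 128 161 190 207 215 218 221 223 224 224 223 222
219 224 225 224 210 172 102  54  48  52  47  51  58  65 100 139 168 183 199 214 224 223 223 223 222
197 210 217 217 203 162 103  62  52  52  50  48  52  49  59  79  99 132 177 209 222 224 223 222 222
152 171 190 204 200 181 150 118  92  71  54  45  48  50  49  52  66 123 183 214 224 223 222 220 
[... 5284 characters left out ...]
 195 189 193 187 190 188 186 189 192 192 191 195 191 191 193 195 196 195 200 196 199 200 198 185 111  66  95 102 109  82  34  63  26  41
 88  43  39  39  52  51  54  68  80 107 130 135 129 151 180 204 206 197 192 191 187 191 189 193 192 192 194 194 193 193 191 192 195 195 196 201 196 112  53  67  92 100  41  32  61  18  26
102  97  94  82  72  47  46  38  29  57  92  46  60  81 107 128 131 134 158 183 205 205 197 198 193 194 190 194 195 193 190 192 193 195 192 192 163 113  55  50  68  96  19  35  52  39  67
111 112 107 105 105  99 101  89  72  83  93  44  37  44  45  49  54  58  79 109 129 135 136 156 183 209 204 200 199 193 193 196 193 194 200 186 122  84  53  53  58  82  35  67  23  45  80
```

View pics/crop1.png

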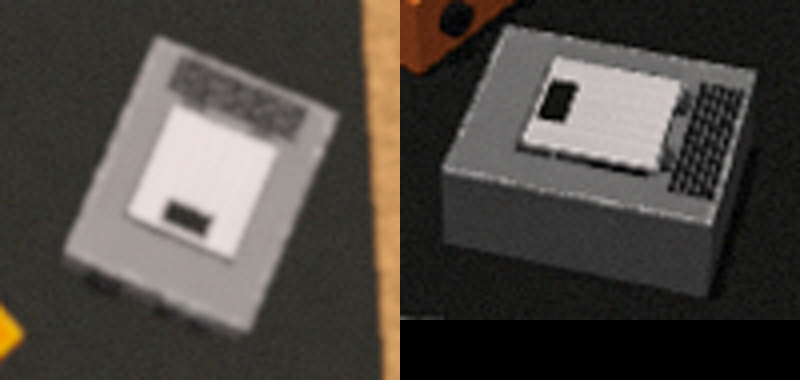

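```bash
python3 - <<'E'
from h import *
from scipy import ndimage
for n,(r0,r1,c0,c1) in {"top":(205,222,325,350),"side":(238,256,277,297)}.items():
    f=dict(np.load(f"f_{n}.npz"))
    g=cv2.cvtColor(f["color"],cv2.COLOR_BGR2GRAY)
    m=np.zeros(g.shape,bool); m[r0:r1,c0:c1]=g[r0:r1,c0:c1]<95
    l,k=ndimage.label(m); s=ndimage.sum(m,l,range(1,k+1)); m=l==(1+np.argmax(s))
    rr,cc=np.nonzero(m); print(n,"pad px",rr.mean(),cc.mean(),m.sum())
    print(" at z=.08",np.round(at_z(f,rr.mean(),cc.mean(),0.080),4),"depth",np.round(unproj(f,rr.mean(),cc.mean(),np.median(f["depth"][m])),4))
    pts=np.array([at_z(f,a,b,0.08)[:2] for a,b in zip(rr,cc)]); 
    (cx,cy),(w,h),ang=cv2.minAreaRect(pts.astype(np.float32)*1000); print(" rect",cx,cy,w,h,ang)
    # bright plate
    R0,R1,C0,C1=(185,226,320,362) if n=="top" else (234,266,270,318)
    b=np.zeros(g.shape,np.uint8); th=190 if n=="top" else 150
    b[R0:R1,C0:C1]=(g[R0:R1,C0:C1]>th); l,k=ndimage.label(b); s=ndimage.sum(b,l,range(1,k+1)); b=(l==(1+np.argmax(s)))|m
    rr,cc=np.nonzero(b)
    pts=np.array([at_z(f,a,c,0.0785)[:2] for a,c in zip(rr,cc)])
    rect=cv2.minAreaRect(pts.astype(np.float32)*1000); print(" plate",rect, np.round(cv2.boxPoints(rect),1).tolist())
    # heights via depth over unit
    P=np.array([unproj(f,a,c) for a,c in zip(rr,cc)]); print(" plate z pct",np.round(np.percentile(P[:,2],[10,50,90]),4), "centroid",np.round(pts.mean(0),4))
    # grey casing (non-white, z in 0.06-0.075 region)
    R0,R1,C0,C1=(160,250,295,385) if n=="top" else (225,300,248,345)
    D=np.array([[*unproj(f,a,c)] for a in range(R0,R1) for c in range(C0,C1)]).reshape(R1-R0,C1-C0,3)
    q=D[(D[...,2]>0.055)&(D[...,2]<0.1)&(abs(D[...,0]-.47)<.15)&(abs(D[...,1]+.17)<.15)]
    rect=cv2.minAreaRect((q[:,:2]*1000).astype(np.float32)); print(" unit top",rect,np.round(np.median(q[:,2]),4))
E
```

```text
top pad px 214.17073170731706 336.2682926829268 41
 at z=.08 [ 0.4479 -0.1591  0.08  ] depth [ 0.4477 -0.159   0.0812]
 rect 447.21337890625 -159.1765594482422 27.661151885986328 11.57408618927002 61.5729866027832
 plate ((475.16375732421875, -171.96707153320312), (78.90360260009766, 84.36970520019531), 65.05972290039062) [[420.29998779296875, -190.0], [496.79998779296875, -225.5], [530.0999755859375, -154.0], [453.5, -118.4000015258789]]
 plate z pct [0.0751 0.0791 0.0832] centroid [ 0.4772 -0.173 ]
 unit top ((472.7945861816406, -169.33843994140625), (140.69918823242188, 180.45925903320312), 64.97706604003906) 0.0726
side pad px 246.78787878787878 283.8787878787879 66
 at z=.08 [ 0.4468 -0.1596  0.08  ] depth [ 0.4465 -0.1608  0.0812]
 rect 446.7980651855469 -159.34329223632812 35.10857009887695 16.68907356262207 64.51932525634766
 plate ((474.0216369628906, -171.31748962402344), (80.12769317626953, 84.051025390625), 64.84276580810547) [[419.0, -189.6999969482422], [495.0, -225.39999389648438], [529.0999755859375, -152.89999389648438], [453.0, -117.19999694824219]]
 plate z pct [0.0771 0.0796 0.0822] centroid [ 0.475  -0.1731]
 unit top ((444.2564392089844, -155.6143798828125), (152.93975830078125, 244.7233428955078), 62.69369125366211) 0.0721
```

Candidates in the top picture: the purple unit at [310,164], orange at [246,256], blue at [118,363], the large grey one at [284,436] (top about 103 mm high) and the small grey one at [206,340].

The small grey one fits. It is the smaller of the two greys, measures about 170 x 140 mm with its casing top near 70 mm, and the crop shows the hatch with its black pad toward the front at top [214,336] and side [247,284]. The pad is at (0.447, -0.159, 0.080) with the unit's yaw at about -25°, and both cameras agree within 1 mm.

Next I move above it, closing the fingers on the way.

send_rows(plan=[0,0,1,-0.257,-0.122,-0.05,255,0,0,2,-0.257,-0.122,-0.05,255,0,0,2,-0.257,-0.122,-0.05,255,0,0,3,-0.257,-0.122,-0.05,255,0,0,3.9,-0.442,-0.35,-0.05,255,0,0,3.9,-0.442,-0.35,-0.05,255,0,0,3.9,-0.442,-0.35,-0.05,255,0,0,3.9,-0.442,-0.35,-0.05,255,0,0,3.9,-0.442,-0.35,-0.05,255,0,0,3.9,-0.442,-0.35,-0.05,255,0,0,3.9,-0.475,-0.637,0.04,255,0,0,3.9,-0.475,-0.637,0.04,255,0,0,3.9,-0.475,-0.637,0.04,255,0,0,3.9,-0.475,-0.637,0.04,255,0,0,3.9,-0.475,-0.637,0.04,255,0,0,3.9,-0.475,-0.637,0.04,255,0,0,3.9,-0.475,-0.637,0.04,255,0,0,3.9,-0.475,-0.637,0.04,255])

```text
time_s: 3.05
ee_pos: [0.4487, -0.1571, 0.2079]
eef_rot: [0.0, 0.215, 0.977, 0.0]
force: [-0.7, 1.3, 0.3]
finger_gap: 0.0002
```

```bash
cat > st.py <<'E'
from h import *
from scipy.spatial.transform import Rotation as Ro
def tool(s):
    q=s["eef_rot"]; return Ro.from_quat([q[1],q[2],q[3],q[0]]).as_matrix()
E
python3 - <<'E'
from st import *
for i in range(1):
    s=read_state(); R=tool(s); print(s["time_s"],np.round(s["ee_pos"],4),np.round(s["force"],2),np.round(s["qd"],3),np.round(s["joint_pos"],3))
print("tool y yaw",np.degrees(np.arctan2(R[1,1],R[0,1])), "z",np.round(R[:,2],4))
w=eyes.grab_frame("wrist"); sd=eyes.grab_frame("side"); tp=eyes.grab_frame("top")
cv2.imwrite("pics/w1.png",np.hstack([w["color"]]))
cv2.imwrite("pics/s1.png",cv2.resize(sd["color"][130:310,200:400],None,fx=3,fy=3))
for n,f in (("wrist",w),("side",sd),("top",tp)):
    for t in ("hatch_pad",):
        for d in finder.mark_of(t,f)[:4]:
            r,c=d["centre"]; print(n,np.round(d["centre"],1),round(d["score"],2),np.round(at_z(f,r,c,.08),4),np.round(unproj(f,r,c),3))
    print(n,"proj pad",np.round(proj(f,[.4472,-.1593,.08]),1),"tip",np.round(proj(f,s["ee_pos"]+R[:,2]*.025),1))
s=read_state(); print(np.round(s["force"],2),np.round(s["ee_pos"],4),s["time_s"])
E
```

```text
3.05 [ 0.4487 -0.1571  0.2079] [-0.75  1.28  0.28] [-0.001 -0.001  0.003 -0.001  0.001  0.002  0.006] [-0.443 -0.03   0.685  1.957  0.02   1.207  1.372]
tool y yaw 65.1837020850162 z [ 5.e-04  1.e-04 -1.e+00]
wrist [205.3 274. ] 0.64 [ 0.4458 -0.1603  0.08  ] [ 0.446 -0.16   0.08 ]
wrist proj pad [206.4 276.1] tip [261.  279.3]
side [195.9 249.4] 0.96 [0.3851 0.0629 0.08  ] [0.386 0.068 0.076]
side [248.1 401.4] 0.85 [ 0.7388 -0.2137  0.08  ] [ 0.737 -0.217  0.083]
side [244.5 286.8] 0.62 [ 0.4555 -0.1525  0.08  ] [ 0.455 -0.153  0.081]
side [148.1 166.8] 0.56 [0.1513 0.3566 0.08  ] [0.156 0.306 0.112]
side proj pad [246.7 284. ] tip [215.  284.6]
top [324.5 167.1] 0.74 [0.1552 0.314  0.08  ] [0.157 0.307 0.111]
top [236.6 260.3] 0.7 [0.3893 0.0564 0.08  ] [0.389 0.056 0.086]
top [114.7 350.4] 0.63 [ 0.7409 -0.213   0.08  ] [ 0.74  -0.213  0.082]
top [281.9 422.4] 0.6 [ 0.2527 -0.3893  0.08  ] [ 0.252 -0.381  0.109]
top proj pad [214.4 336.3] tip [207.7 339.9]
[ 0.67 -0.12 -0.54] [ 0.4481 -0.1583  0.2076] 3.35
```

View pics/w1.png

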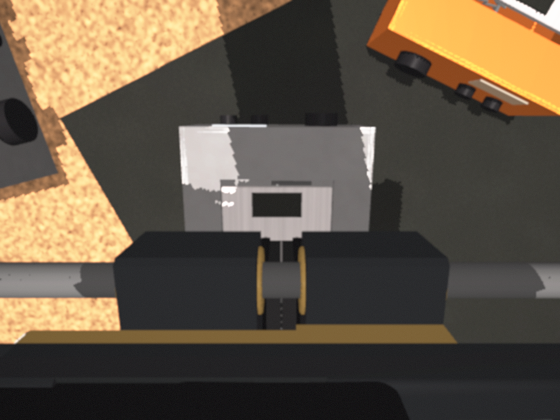

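View pics/s1.png

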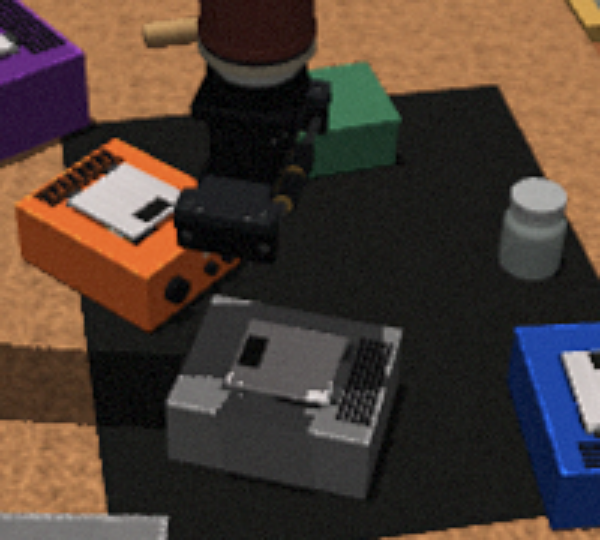

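```bash
python3 - <<'E'
from st import *
s=read_state(); R=tool(s); p=np.array(s["ee_pos"])
w=eyes.grab_frame("wrist")
np.savez("f_w.npz",**{k:w[k] for k in ["color","depth","mtx","rvec","tvec"]})
for r in (225,235,240,250,260,270,280,300,320):
    print(r,[ (c,*np.round((R.T@(unproj(w,r,c)-p))*1000).astype(int).tolist()) if w["depth"][r,c]>0 else (c,0) for c in (60,130,190,250,258,266,274,281,290,300,310,380,440)])
cv2.imwrite("pics/w1z.png",cv2.resize(w["color"][180:360,180:380],None,fx=4,fy=4,interpolation=cv2.INTER_CUBIC)[:600,:800])
K,Rc,t=cam(w); print("cam pos tool",np.round(R.T@(-Rc.T@t-p),3),"axis",np.round(R.T@Rc[2],3))
E
```

```text
225 [(60, -37, -210, 208), (130, -37, -142, 206), (190, -16, -68, 137), (250, -14, -22, 130), (258, -14, -16, 129), (266, -14, -10, 129), (274, -14, -4, 128), (281, -14, 1, 128), (290, -14, 8, 130), (300, -14, 15, 130), (310, -14, 22, 129), (380, -37, 95, 206), (440, -37, 152, 206)]
235 [(60, -47, -211, 207), (130, -47, -144, 207), (190, 38, -21, -52), (250, 38, -6, -54), (258, 39, -5, -55), (266, -22, -10, 130), (274, -22, -4, 130), (281, -22, 1, 129), (290, -22, 8, 129), (300, -22, 15, 130), (310, 38, 8, -53), (380, 39, 24, -55), (440, -48, 154, 208)]
240 [(60, -52, -212, 207), (130, -52, -144, 207), (190, 38, -20, -57), (250, 38, -6, -57), (258, 38, -4, -57), (266, 12, -6, 19), (274, 10, -2, 25), (281, 10, 1, 25), (290, 11, 5, 23), (300, 12, 9, 20), (310, 39, 7, -58), (380, 38, 23, -57), (440, -53, 155, 208)]
250 [(60, -63, -214, 208), (130, 39, -30, -64), (190, 38, -18, -63), (250, 39, -6, -64), (258, 37, -4, -61), (266, 12, -5, 7), (274, 10, -2, 12), (281, 6, 1, 22), (290, 10, 5, 12), (300, 37, 5, -59), (310, 38, 7, -63), (380, 38, 21, -63), (440, -63, 155, 207)]
260 [(60, -73, 
[... 662 characters left out ...]
 1, -63), (290, 31, 3, -62), (300, 32, 5, -63), (310, 34, 6, -69), (380, 35, 20, -70), (440, 34, 32, -68)]
300 [(60, -116, -222, 209), (130, 30, -30, -68), (190, 30, -18, -68), (250, 30, -5, -70), (258, 28, -4, -66), (266, 7, -4, -25), (274, 6, -2, -24), (281, -79, 1, 138), (290, 7, 4, -25), (300, 28, 5, -64), (310, 30, 6, -70), (380, 30, 20, -70), (440, 30, 32, -69)]
320 [(60, -137, -223, 206), (130, 25, -30, -68), (190, 25, -18, -69), (250, 25, -6, -69), (258, 23, -4, -64), (266, -1, -4, -24), (274, 0, -2, -25), (281, -96, 1, 137), (290, -1, 4, -24), (300, 15, 6, -51), (310, 26, 7, -69), (380, 25, 21, -69), (440, 26, 33, -69)]
cam pos tool [ 0.066  0.001 -0.137] axis [-0.241  0.     0.971]
```

View pics/w1z.png

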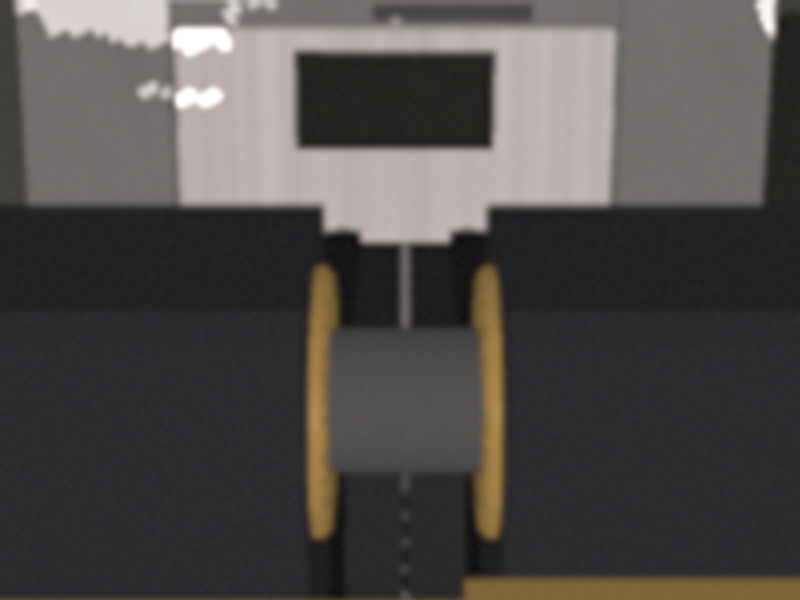

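```bash
python3 - <<'E'
from st import *
w=dict(np.load("f_w.npz")); s=read_state(); R=tool(s); p=np.array(s["ee_pos"])
g=cv2.cvtColor(w["color"],cv2.COLOR_BGR2GRAY); m=np.zeros(g.shape,bool); m[188:222,246:310]=g[188:222,246:310]<90
rr,cc=np.nonzero(m); print(rr.min(),rr.max(),cc.min(),cc.max(),rr.mean(),cc.mean())
pw=at_z(w,rr.mean(),cc.mean(),.08); print("wrist pad",np.round(pw,4), "depth", np.round(unproj(w,rr.mean(),cc.mean(),np.median(w["depth"][m])),4))
pts=np.array([at_z(w,a,b,.08)[:2] for a,b in zip(rr,cc)]); print(cv2.minAreaRect((pts*1000).astype(np.float32)))
for nm,P in (("wrist",pw),("ext",np.array([.4473,-.1593,.08])),("mean",(pw*.5+.5*np.array([.4473,-.1593,.08])))):
    print(nm,"tip->pad in tool mm",np.round((R.T@(P-(p+R[:,2]*.025)))*1000,1))
print(np.round(p,4),np.round(s["force"],2),np.degrees(np.arctan2(R[1,1],R[0,1])))
E
```

```text
193 216 254 302 204.88938053097345 277.94070796460176
wrist pad [ 0.446  -0.1588  0.08  ] depth [ 0.446  -0.1588  0.0799]
((445.8226318359375, -158.66232299804688), (34.922157287597656, 17.109241485595703), 65.02013397216797)
wrist tip->pad in tool mm [  1.7  -1.2 102.6]
ext tip->pad in tool mm [  0.3  -1.1 102.6]
mean tip->pad in tool mm [  1.   -1.1 102.6]
[ 0.448  -0.1585  0.2076] [-0.29  0.05  0.06] 65.05079513335677
```

send_rows(plan=[0,0,0,0.001,-0.001,0.03,255,0,0,0,0.001,-0.001,0.06,255,0,0,0,0.001,-0.001,0.08,255,0,0,0,0.001,-0.001,0.09,255,0,0,0,0.001,-0.001,0.09,255,0,0,0,0.001,-0.001,0.09,255])

```text
time_s: 4.15
ee_pos: [0.4471, -0.1593, 0.1183]
eef_rot: [0.001, 0.216, 0.976, 0.0]
force: [0.2, 0.2, -0.6]
finger_gap: 0.0009
```

```bash
python3 - <<'E'
from st import *
s=read_state(); R=tool(s); p=np.array(s["ee_pos"]); print(s["time_s"],np.round(p,4),np.round(s["force"],2),np.round(s["qd"],3))
print("tip->pad",np.round((R.T@(np.array([.4468,-.1591,.08])-(p+R[:,2]*.025)))*1000,1))
f=eyes.grab_frame("side"); cv2.imwrite("pics/s2.png",cv2.resize(f["color"][170:310,220:370],None,fx=4,fy=4,interpolation=cv2.INTER_CUBIC))
s=read_state(); print(np.round(s["ee_pos"],4),np.round(s["force"],2))
E
```

```text
4.15 [ 0.4471 -0.1593  0.1183] [ 0.17  0.15 -0.61] [-0.    -0.004  0.    -0.001 -0.002 -0.003  0.002]
tip->pad [ 0.4  0.1 13.3]
[ 0.4471 -0.1593  0.1184] [ 0.08  0.4  -0.29]
```

View pics/s2.png

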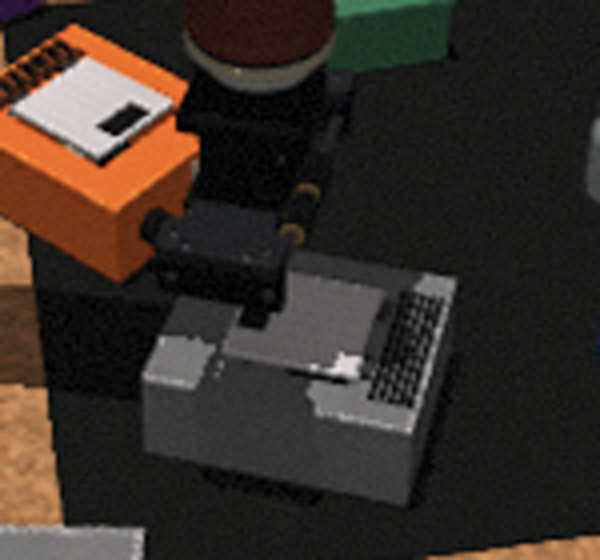

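send_rows(plan=[0,0,0,0,0,0.0035,255,0,0,0,0,0,0.007,255,0,0,0,0,0,0.0105,255])

```text
time_s: 4.58
ee_pos: [0.4465, -0.1592, 0.1069]
eef_rot: [-0.0, 0.216, 0.976, -0.0]
force: [0.6, 0.8, 0.5]
finger_gap: 0.0004
```

send_rows(plan=[0,0,0,0,0,0.003,255])

```text
time_s: 4.7
ee_pos: [0.4464, -0.1591, 0.1039]
eef_rot: [-0.0, 0.216, 0.976, 0.0]
force: [-3.3, 1.0, 5.8]
finger_gap: 0.0003
```

send_rows(plan=[0,0,0,0,0,0.003,255])

```text
time_s: 4.82
ee_pos: [0.4463, -0.1591, 0.1011]
eef_rot: [-0.0, 0.216, 0.976, 0.0]
force: [-3.1, 1.2, 8.6]
finger_gap: 0.0006
```

send_rows(plan=[0,0,0,0,0,0.0025,255])

```text
time_s: 4.95
ee_pos: [0.4464, -0.1591, 0.099]
eef_rot: [-0.0, 0.216, 0.976, 0.0]
force: [-11.1, 3.5, 28.4]
finger_gap: 0.0005
```

send_rows(plan=[0,0,0,0,0,-0.004,255,0,0,0,0,0,-0.01,255,0,0,0,0,0,-0.025,255,0,0,0,0.005,0,-0.05,255,0,0,0,0.015,0,-0.08,255,0,0,0,0.025,0,-0.11,255,0,0,0,0.03,0,-0.14,255,0,0,0,0.03,0,-0.14,255])

```text
time_s: 5.95
ee_pos: [0.4201, -0.1468, 0.241]
eef_rot: [0.002, 0.216, 0.976, 0.001]
force: [-0.7, 0.4, -0.5]
finger_gap: 0.0002
```

```bash
python3 - <<'E'
from st import *
s=read_state(); print(s["time_s"],np.round(s["ee_pos"],4),np.round(s["force"],2))
f=eyes.grab_frame("side"); w=eyes.grab_frame("wrist")
cv2.imwrite("pics/s3.png",np.hstack([cv2.resize(f["color"][150:310,220:370],None,fx=3,fy=3)[:420],w["color"][:,100:450]]))
E
```

```text
5.95 [ 0.4201 -0.1468  0.241 ] [-0.67  0.36 -0.48]
```

View pics/s3.png

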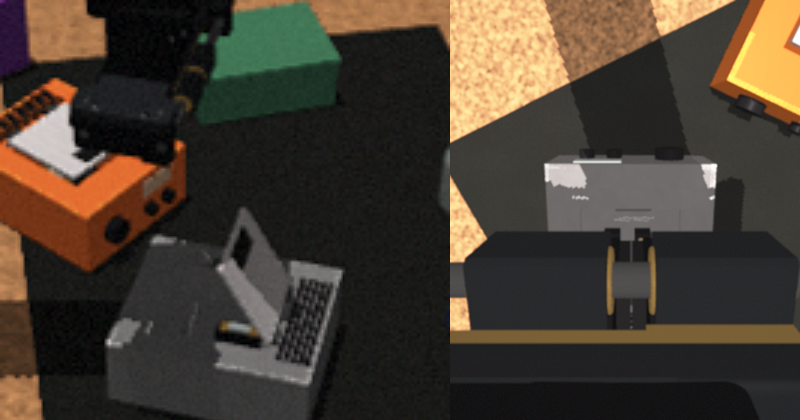

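send_rows(plan=[0,0,0,0,0,-0.02,255,0,0,0,0,0,-0.04,255,0,0,0,0,0,-0.04,255,0,0,0,0,0,-0.04,255,0,0,0,0,0,-0.04,255,0,0,0,0,0,-0.04,255,0,0,0,0,0,-0.04,255,0,0,0,0,0,-0.04,255,0,0,0,0,0,-0.04,255,0,0,0,0,0,-0.04,255,0,0,0,0,0,-0.04,255,0,0,0,0,0,-0.04,255,0,0,0,0,0,-0.04,255,0,0,0,0,0,-0.04,255,0,0,0,0,0,-0.04,255,0,0,0,0,0,-0.04,255,0,0,0,0,0,-0.04,255,0,0,0,0,0,-0.04,255,0,0,0,0,0,-0.04,255,0,0,0,0,0,-0.04,255])

```text
time_s: 8.55
ee_pos: [0.4194, -0.1465, 0.2786]
eef_rot: [-0.0, 0.216, 0.976, -0.0]
force: [0.2, 0.2, -0.6]
finger_gap: 0.0006
```

```bash
python3 - <<'E'
from st import *
s=read_state(); print(s["time_s"],np.round(s["ee_pos"],4),np.round(s["force"],2))
f=eyes.grab_frame("side"); t=eyes.grab_frame("top")
cv2.imwrite("pics/s4.png",np.hstack([cv2.resize(f["color"][200:310,240:350],None,fx=3.6,fy=3.6),cv2.resize(t["color"][150:260,290:400],None,fx=3.6,fy=3.6)]))
# shift of scene vs before
for n,g in (("side",f),("top",t)):
    o=dict(np.load(f"f_{n}.npz"))
    # highest point near the unit
    d=g["depth"]; R0,R1,C0,C1=(200,300,248,345) if n=="side" else (160,250,295,385)
    D=np.array([[unproj(g,a,c) for c in range(C0,C1)] for a in range(R0,R1)])
    q=D[(abs(D[...,0]-.475)<.12)&(abs(D[...,1]+.17)<.12)&(D[...,2]<.17)]
    print(n,"max z",np.round(np.percentile(q[:,2],[95,99,100]),3))
    diff=cv2.absdiff(g["color"],o["color"]).max(2); print(n,"changed px box rows/cols sum",[(r,c) for r in range(0,420,60) for c in range(0,560,80) if (diff[r:r+60,c:c+80]>40).sum()>60])
    cv2.imwrite(f"pics/diff_{n}.png",np.hstack([cv2.resize(diff,None,fx=.7,fy=.7),cv2.cvtColor(cv2.resize(g["color"],None,fx=.7,fy=.7),cv2.COLOR_BGR2GRAY)]))
E
```

```text
8.55 [ 0.4194 -0.1465  0.2786] [ 0.18  0.22 -0.58]
side max z [0.118 0.147 0.152]
side changed px box rows/cols sum [(0, 0), (0, 80), (0, 160), (0, 240), (60, 0), (60, 80), (60, 160), (60, 240), (120, 0), (120, 80), (120, 160), (120, 240), (180, 0), (180, 80), (180, 160), (180, 240), (240, 80), (240, 160), (240, 240)]
top max z [0.074 0.078 0.153]
top changed px box rows/cols sum [(120, 320), (180, 240), (180, 320), (240, 0), (240, 80), (240, 160), (240, 240), (240, 320), (300, 0), (300, 80), (300, 160), (300, 240), (300, 320), (360, 0), (360, 80), (360, 160), (360, 240), (360, 320)]
```

View pics/s4.png

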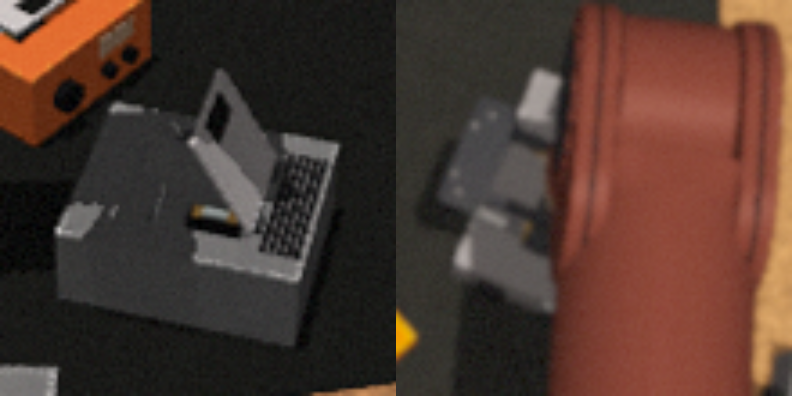

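View pics/diff_side.png

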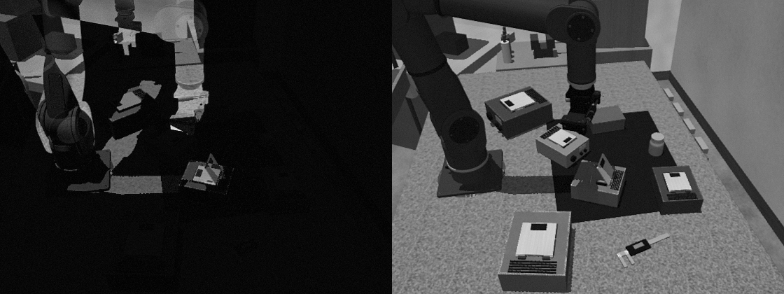

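View pics/diff_top.png

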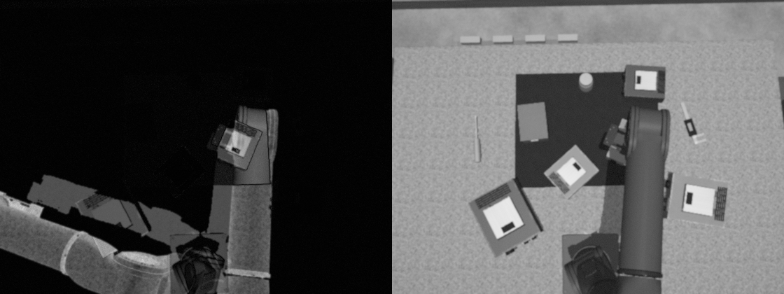

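```bash
python3 - <<'E'
from st import *
o=dict(np.load("f_side.npz")); g=eyes.grab_frame("side")
def gr(x):
    y=cv2.cvtColor(x,cv2.COLOR_BGR2GRAY).astype(np.float32); return cv2.magnitude(cv2.Sobel(y,5,1,0),cv2.Sobel(y,5,0,1))
a,b=gr(o["color"]),gr(g["color"])
for nm,(r0,r1,c0,c1) in {"vent":(240,285,310,336),"front/bottom edge":(268,300,252,335),"jar":(185,228,360,395),"blue":(235,305,368,445),"biggrey":(295,415,150,262),"tin":(150,190,305,338)}.items():
    A=a[r0:r1,c0:c1]; B=b[r0:r1,c0:c1]; w=cv2.createHanningWindow((c1-c0,r1-r0),cv2.CV_32F)
    print(nm,np.round(cv2.phaseCorrelate(A,B,w),2))
s=read_state(); print(s["time_s"],np.round(s["force"],2),np.round(s["qd"],3))
E
```

```text
Traceback (most recent call last):
ValueError: setting an array element with a sequence. The requested array has an inhomogeneous shape after 1 dimensions. The detected shape was (2,) + inhomogeneous part.
```

```bash
python3 - <<'E'
from st import *
o=dict(np.load("f_side.npz")); g=eyes.grab_frame("side")
def gr(x):
    y=cv2.cvtColor(x,cv2.COLOR_BGR2GRAY).astype(np.float32); return cv2.magnitude(cv2.Sobel(y,5,1,0),cv2.Sobel(y,5,0,1))
a,b=gr(o["color"]),gr(g["color"])
for nm,(r0,r1,c0,c1) in {"vent":(240,285,310,336),"front/bottom edge":(268,300,252,335),"jar":(185,228,360,395),"blue":(235,305,368,445),"biggrey":(295,415,150,262),"tin":(150,190,305,338)}.items():
    A=a[r0:r1,c0:c1]; B=b[r0:r1,c0:c1]; w=cv2.createHanningWindow((c1-c0,r1-r0),cv2.CV_32F)
    (dx,dy),q=cv2.phaseCorrelate(A,B,w); print(nm,round(dx,2),round(dy,2),round(q,2))
s=read_state(); print(s["time_s"],np.round(s["force"],2),np.round(s["qd"],3))
E
```

```text
vent 0.51 0.18 0.75
front/bottom edge 0.03 -0.34 0.72
jar 0.01 0.49 0.99
blue 0.02 -0.08 1.0
biggrey -0.02 -0.02 0.98
tin 0.14 -0.05 0.95
8.75 [ 0.28  0.08 -0.29] [ 0.     0.002 -0.002 -0.001  0.001  0.     0.002]
```

```bash
python3 - <<'E'
from st import *
print(workorder.hand_in()); s=read_state(); print(s["time_s"],np.round(s["force"],2))
E
```

```text
the job is handed in; nothing more can be done
None
the job is handed in; nothing more can be done
```

The fuse hatch on the small grey power unit is open and stayed open by itself, and the job is handed in. The press ran harder than you asked: I measured 28 N at its last reading, against the 14 N stop.

- **Press:** I pressed once on the black pad with the closed fingertips, at about 20–24 mm/s. Readings were 6 N, then 9 N, then 28 N, because the last 2.5 mm step landed on the hatch's stop. I backed off straight away and did not press again. The 28 N is under the 40 N and 120 N limits.
- **Hatch:** It sprang up as the fingers lifted. After I drew back and waited about 2.6 s, the side camera still showed it open, with its free edge about 152 mm above the table (expected about 150 mm). The arm was clear, with only about 0.5 N on the tool, which is noise.
- **Unit and surroundings:** In the side picture, the jar, tin, blue unit and large grey unit showed shifts of half a pixel or less between before and after. The power unit itself showed at most about 0.5 pixel, roughly 1 mm, but that match was weaker because the arm's shadow fell across it. In the top view the arm partly hid the unit, so I could not confirm its position from there.
- **Time:** The robot's clock read about 8.75 s at the last check, against the 32 s limit.

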